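# Start the cellar's bottle labeller

### The arm

A 6-joint arm with a two-finger parallel gripper is mounted at the origin on the work surface. World frame = base frame: x ahead of the robot, y to its left, z up, the work surface at z = 0. Lengths are in m, angles in degrees, forces in N, time in s.
With the tool pointing down it reaches from about 0.4 to 0.825 m from the base axis. Payload 7 kg.
Tool frame: the origin (TCP) lies at the very end of the fingers, on their centre line; the grasp point (between the pads) lies behind it (r.grasp_offset is the z of the grasp point in the tool frame, in m); z points along the fingers, y is the direction in which the jaws open and shut (so a half turn about z gives the same grasp; the last joint's range is limited). The gripper opens to 88 mm and grips with 3 to 60 N. Pads are 19 mm wide; open, the fingers measure 130 mm over their backs; the gripper's body (78 mm by 193 mm) begins 47 mm behind the grasp point.
Start: joints at [92.08, 20.546, 0.682, 0, -70.136, -16.507], TCP at [0.168, 0.654, 0.227] pointing down, gripper open.
Joint ranges: [-176.03, 176.03], [-82.01, 121.73], [-58.28, 71.71], [-173.87, 95.51], [-174.79, -0.11], [-173.66, 173.66]. Speed limits (degrees/s): [136.94, 136.94, 172.46, 180, 180, 180].

### API

Orientations are given as [roll, pitch, yaw] about the fixed x, y, z axes, in that order (R = Rz(yaw) Ry(pitch) Rx(roll)).
In Python, from plant import r gives the robot as it stands. The module is installed in compiled form; this text tells all that it offers.
- The arm moves only by the tool servo_tool, never from a script. Its argument "targets" is a list of rows, each an object of numbers: "dx", "dy", "dz": the shift along the world's x, y, z in cm; "spin": the turn about the world's z in rad; "grip": the opening in per cent of the stroke, from 0 (shut) to 100 (fully open). A call has exactly 10 rows; each row is the pose to reach, as a shift and turn from the pose commanded when the call began; what a row does not reach only later rows make up. A row lasts 1/12 s, in which the tool goes at most 41.7 mm and 7.16 degrees, less where a joint would pass 70% of its speed; a pose out of reach is approached as far as the arm can. A call with a gripper value outside its range is refused whole. The fingers move at their own pace and stop on an object; "squeeze" is the grip in N (left out, the last holds). Time passes only in rows, so rows that repeat a pose let the fingers close, or fill a call up. It gives the time, the measured TCP pose, the force and the opening at its end, in the units of the state.
- r.get_state(): the state, without advancing time (a new reading comes with each control period).
- r.capture(name): name is "scene" or "top" or "wrist"; returns the picture (400x640x3 uint8, blue, green, red); there is no depth.
- r.get_calibration(name): a dict with "K" (3x3 intrinsics, pixels), "extrinsics" (4x4, takes a point from camera to world coordinates). Camera axes: x right, y down, z forward; pixel columns grow to the right and rows downward; lengths in m; the calibration is good to about 2 mm. The wrist camera is an equidistant fisheye: a pixel r from the principal point sees the ray r / f radians off the axis. A picture is of the moment at which its call begins: read the wrist's pose just before it. get_calibration takes no time and is no camera call; for the wrist camera it gives the pose at the moment of the call.
- r.close_job(): hands the job in, once; it reports no verdict.
Trained networks look in the newest picture that a camera, given by its name, has taken for a name from the list of things; names that differ only in an ending like _2 or _b are one class to them, and where a whole thing is asked for, a point or a joint stands for the part that bears it (a point fixed in the world has none). Each returns a list of dicts, best first, with "p" (0 to 1); they miss things now and then, are a little off and sometimes report something else, mostly with a low value. They report only what shows in the picture. A call takes as long as a camera call. They do not tell look-alikes from the thing itself.
- r.cut_out(name, camera): "mask" (400x640 bool, what is visible of it) and "extent" ([left, top, right, bottom] in pixels, round what is visible of it).
The state is a dict: "time_s": time; "joints": joint angles; "qd": joint speeds; "joint_torque": joint torques, N m; "tcp_pos": TCP position; "eef_rot": TCP orientation; "contact_force": force on the tool from outside, world axes, zero at the start; "moment": the same for the moment, N m; "gripper_width": finger opening in m.
Only numpy, scipy, OpenCV 4.12 (cv2) and the standard library are available. Lean on these libraries where they do the work, as an engineer would, in place of code of your own. Each camera call takes 0.05 s, during which the arm holds its last target. There are 200 camera calls.

### The job

Start the bench labeller by pressing with the closed fingers, in this order: press down the raised half of the power rocker so that it tips fully over, push the neck clamp's plunger down to its stop above the bottle's neck, and last press the large round start button fully in for a moment and let it spring back. Leave the small round counter button alone, and do not pick up or shift the bottle or anything else standing about.

Things in the scene. Friction and masses are not known exactly. Their poses are not given: they have to be found in the camera images.
- labeller: Fixed bottle labeller, grey base 200 (x) x 330 (y) x 55 mm high; origin on the bench, under x = 0, 40 mm to -y of the base's centre. A bottle lies on it along y (top 160 mm high), neck to -y. Over the neck a steel portal, 98 (x) x 36 (y) mm, top 175 mm high, centred at x = 0, y = -85 mm, holds the plunger. Paper roll on the +x side, spindle to 200 mm high. Yaw within 0.2 rad.
- plunger_top (a point): Centre of the top of the neck clamp's plunger: flat round black cap 36 mm in diameter, facing up, above the steel portal. 225 mm above the bench when raised, 203 mm when fully down. Moves with the plunger.
- plunger (a joint): Neck clamp plunger, m: 0 = raised, 0.022 = fully down at its stop; starts at 0 to 0.004. Slides straight down against friction (about 5 N), has no spring and stays where it is pushed.
- power_box: Grey station fixed to the bench, 84 (x) x 80 (y) x 45 mm high, screw lugs reaching 104 mm in x; origin at the centre of its underside. Carries the black power rocker, 64 (x) x 36 (y) mm, hinged across its middle 60 mm above the bench. Its raised half, on the box's +x side (away from the robot), bears a white moulded bar. Three stations share this housing and may swap places.
- rocker_raised_end (a point): Point on the rocker's upper face near the end of its raised half, 26 mm from the hinge line towards the box's +x, 71 mm above the bench when off and 58 mm when on. Moves with the rocker.
- rocker (a joint): Power rocker, rad: 0 = off (the +x half raised by 0.25 rad), 0.5 = on (tipped fully over, the +x half down); starts at 0 to 0.05. About 0.05 N m of friction, no spring: it stays where it is put.
- start_box: Grey control station fixed to the bench, same housing as the power station; origin at the centre of its underside. Carries the large round start button, black, 48 mm in diameter in a steel collar, in the middle of its top.
- start_top (a point): Centre of the top face of the large start button, facing up, 68 mm above the bench when out; moves with the button.
- start (a joint): Start button, m: 0 = out, 0.007 = fully in (takes about 6 N); springs back when let go.
- counter_box: Grey control station fixed to the bench, same housing; origin at the centre of its underside. Carries the small round counter button, black, 20 mm in diameter in a steel collar, top 66 mm above the bench. To be left alone.
- counter (a joint): Counter button, m: 0 = out, 0.005 = fully in (about 4 N), springs back. Not to be pressed.
- lying_bottle: Full sparkling-wine bottle lying on the labeller's rollers, 88 mm in diameter, 297 mm long, loose, 1.1 to 1.9 kg; origin on its axis halfway along. Its neck passes under the neck clamp. To stay where it is.
- cork: Mushroom-headed cork standing on the bench, 38 mm in diameter, 50 mm high, loose; origin under its centre (bystander).
- label_roll: Paper label roll lying flat, 80 mm outside diameter, 35 mm high, loose; origin under its centre (bystander).
- cap_dish: Small steel dish, 70 mm in diameter, 35 mm high, loose; origin under its centre (bystander).
- brush: Brush lying on the bench, about 180 mm long, loose; origin at the underside, its length along x (bystander).
- mug: White mug, 80 mm in diameter, 90 mm high, loose; origin under its centre (bystander).
There are look-alikes about, which are no part of the job. Leave any orange or pink look-alike of the power_box alone.

How it is judged (in metres and radians):
On the way, in this order (a step that is already met when the one before it is completed fails the run):
1. the power rocker is tipped over to on (value of joint rocker above 0.42 rad), for 0.1 s.
2. the neck clamp's plunger is pushed down (value of joint plunger above 0.0185 m), for 0.1 s.
3. the start button is pressed fully in (value of joint start above 0.005 m), for 0.1 s.
At the end, for the whole second after the job is handed in: The rocker is on (over 0.42 of 0.5 rad), the plunger is down (over 18.5 of 22 mm), the start button is out again (within 1.5 mm) after having been pressed over 5 mm, the counter button was not pressed, and the bottle lies at rest on the rollers (value of joint rocker above 0.42 rad and value of joint plunger above 0.0185 m and value of joint each of start, counter below 0.0015 m and z of lying_bottle in the frame of labeller between 0.108 and 0.122 m and linear speed of lying_bottle below 0.02 m/s); the robot touches nothing.
It fails at once if the plunger is pushed before the rocker is on (value of joint plunger above 0.008 m and value of joint rocker below 0.38 rad).
It fails at once if the start button is pressed before the rocker is on and the plunger is down (value of joint start above 0.003 m and (value of joint rocker below 0.38 rad or value of joint plunger below 0.017 m)).
It fails at once if the counter button is pressed (value of joint counter above 0.0025 m).
It fails at once if the lying bottle is lifted or shifted by more than 20 mm (distance of lying_bottle from where it was at the start of the episode above 0.02 m).
It fails at once if a bystander is picked up or shifted by more than 25 mm (distance of any of cork, label_roll, cap_dish, brush, mug from where it was at the start of the episode above 0.025 m).
It also fails if it takes over 59 s, if anything falls off the work surface, if the arm or the gripper's body presses on something with over 40 N, if the wrist force passes 120 N, or if a joint passes its speed limit or range.

## Working session

There is one attempt and no reset: what is moved stays moved. The work goes in short steps, Python scripts to look and compute and a tool call to move; the robot and the scene stay as the last step left them, time stands still between calls to the robot, and variables do not carry over. Pictures are saved under pics/ and viewed, about 8 in all and at most 12, crops included, and the job is handed in when it is done.

Besides the shell and the picture viewer there is one more tool, called after "Request:" as a command line: name --argument value ..., lists and objects as JSON in quotes. servo_tool: Moves the arm, as the interface text tells. Its arguments: {"type":"object","properties":{"targets":{"type":"array"},"squeeze":{"type":"number"}},"required":["targets"]}

```bash
mkdir -p pics; python3 - <<'E'
from plant import r
import cv2,numpy as np
for c in ("scene","top"):
    im=r.capture(c); cv2.imwrite(f"pics/{c}0.png",im)
    k=r.get_calibration(c); print(c,np.round(k["K"],1).tolist(),np.round(k["extrinsics"],3).tolist())
    for n in ("power_box","start_box","counter_box","labeller","plunger_top","rocker_raised_end","start_top"):
        for d in r.cut_out(n,c)[:4]:
            ys,xs=np.nonzero(d["mask"]); print(n,round(d["p"],2),np.round(d["extent"]).tolist(),xs.mean().round(1),ys.mean().round(1))
print(r.get_state())
E
```

```text
scene [[412.7, 0.0, 320.3], [0.0, 412.7, 199.6], [0.0, 0.0, 1.0]] [[0.301, 0.792, -0.531, 1.11], [0.954, -0.244, 0.177, -0.3], [0.01, -0.559, -0.829, 1.072], [0.0, 0.0, 0.0, 1.0]]
power_box 0.93 [287.0, 161.0, 314.0, 195.0] 298.9 177.2
power_box 0.9 [312.0, 195.0, 344.0, 230.0] 326.5 212.4
power_box 0.74 [332.0, 151.0, 368.0, 186.0] 348.1 168.5
power_box 0.71 [230.0, 155.0, 265.0, 189.0] 248.0 172.7
start_box 0.86 [322.0, 234.0, 349.0, 272.0] 334.9 252.3
counter_box 0.86 [224.0, 227.0, 259.0, 269.0] 241.8 246.1
labeller 0.83 [371.0, 166.0, 504.0, 252.0] 430.5 219.7
plunger_top 0.43 [397.0, 176.0, 410.0, 188.0] 401.1 181.1
rocker_raised_end 0.69 [241.0, 158.0, 256.0, 172.0] 247.3 164.9
rocker_raised_end 0.62 [294.0, 162.0, 302.0, 173.0] 299.3 169.1
rocker_raised_end 0.57 [318.0, 197.0, 340.0, 212.0] 326.9 204.9
rocker_raised_end 0.52 [342.0, 153.0, 357.0, 170.0] 348.9 160.8
start_top 0.54 [326.0, 235.0, 344.0, 254.0] 335.0 244.3
top [[469.0, 0.0, 323.4], [0.0, 469.0, 201.2], [0.0, 0.0, 1.0]] [[0.021, -0.993, 0.117, 0.387], [-1.0, -0.02, 0.011, -0.132], [-0.009, -0.117, -0.993, 1.429],
[... 862 characters left out ...]
, 168.0, 325.0, 186.0] 315.7 176.9
{'time_s': 0.8, 'joints': array([ 9.20809741e+01,  2.05436680e+01,  6.82593473e-01, -9.63526645e-04,
       -7.01361721e+01, -1.65069248e+01]), 'qd': array([ 0.05576849, -0.00928181, -0.11222229, -0.01972862,  0.00422249,
        0.05197825]), 'joint_torque': array([-5.19627956e-04, -5.82299960e+01,  2.93286753e+01,  7.00160757e+00,
        1.26966144e-02, -2.92985817e-05]), 'tcp_pos': array([0.1681681 , 0.65369353, 0.22659345]), 'eef_rot': array([-1.79997618e+02,  1.65118588e-03, -1.44262780e+01]), 'contact_force': array([ 0.07433557,  0.45624132, -0.4911292 ]), 'moment': array([ 0.01599936,  0.00351282, -0.03858588]), 'gripper_width': 0.08775332873771839}
```

```bash
python3 - <<'E'
import cv2
a=cv2.imread("pics/scene0.png");b=cv2.imread("pics/top0.png")
cv2.imwrite("pics/sc.png",cv2.resize(a[130:290,200:520],None,fx=2.5,fy=2.5,interpolation=cv2.INTER_CUBIC))
cv2.imwrite("pics/tc.png",cv2.resize(b[110:350,120:440],None,fx=2.5,fy=2.5,interpolation=cv2.INTER_CUBIC))
E
```

```text
(no output)
```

View pics/sc.png

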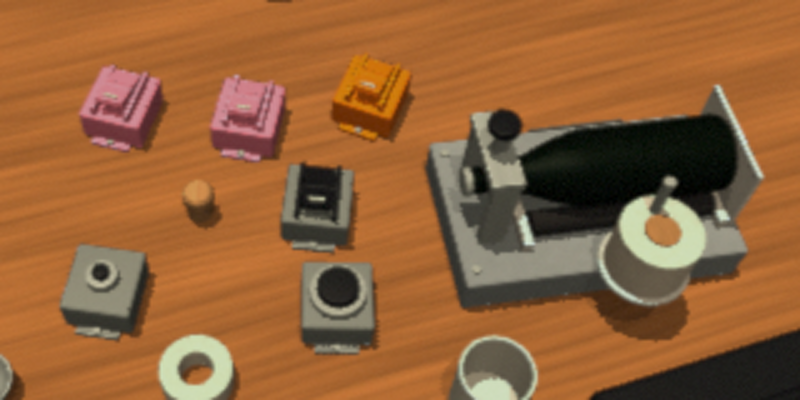

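View pics/tc.png

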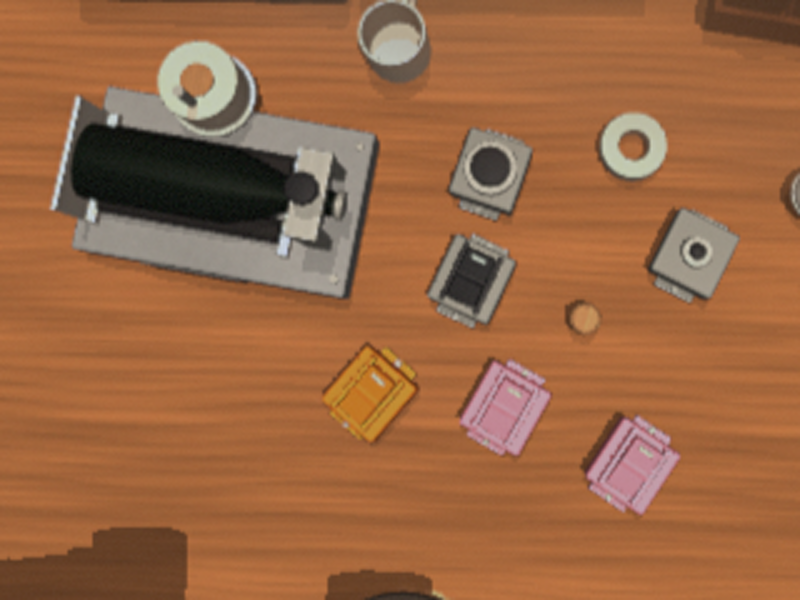

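```bash
cat > h.py <<'E'
import numpy as np,cv2
from plant import r
def at(c,u,v,z):
    k=r.get_calibration(c);E=k["extrinsics"];d=E[:3,:3]@np.linalg.inv(k["K"])@[u,v,1]
    return E[:3,3]+d*(z-E[2,3])/d[2]
def proj(c,p):
    k=r.get_calibration(c);E=k["extrinsics"];q=k["K"]@(E[:3,:3].T@(np.array(p)-E[:3,3]));return q[:2]/q[2]
E
python3 - <<'E'
from h import *
for n,c,u,v,z in [("plunger","top",240.5,185.1,.224),("plunger","scene",401.5,180.5,.224),("start","top",315.8,176.6,.068),("start","scene",335,244.3,.068),
 ("bar","top",311.6,214,.072),("bar","scene",200+317/2.5,130+198/2.5,.072),("box","top",308.3,221.9,.045),("cork","top",353,237,.05)]:
    print(n,c,at(c,u,v,z).round(4))
im=cv2.imread("pics/top0.png")
# rocker: dark pixels
for nm,(x0,y0,x1,y1) in dict(rocker=(293,206,327,240),start=(306,166,327,188),plunger=(230,175,250,196)).items():
    g=im[y0:y1,x0:x1].max(2)
    m=(g<60).astype(np.uint8); n,l,s,ce=cv2.connectedComponentsWithStats(m); i=1+s[1:,4].argmax()
    pts=np.argwhere(l==i)[:,::-1].astype(np.float32)+[x0,y0]
    b=cv2.minAreaRect(pts.astype(np.float32)); print(nm,b,s[i,4])
    print(np.array([at("top",*q,{'rocker':.062,'start':.068,'plunger':.224}[nm])[:2] for q in list(cv2.boxPoints(b))+[b[0]]]).round(4).tolist())
E
```

```text
plunger top [0.5659 0.0975 0.224 ]
plunger scene [0.572  0.0974 0.224 ]
start top [ 0.6187 -0.0934  0.068 ]
start scene [ 0.6196 -0.0921  0.068 ]
bar top [ 0.5078 -0.0838  0.072 ]
bar scene [ 0.507  -0.0791  0.072 ]
box top [ 0.4865 -0.0736  0.045 ]
cork top [ 0.4445 -0.206   0.05  ]
rocker ((307.9000244140625, 220.7000274658203), (14.758047103881836, 21.0190372467041), 26.56505012512207) 267
[[0.4703, -0.0406], [0.526, -0.0666], [0.5073, -0.1057], [0.4519, -0.0795], [0.4888, -0.0731]]
start ((313.16766357421875, 174.87940979003906), (8.436614990234375, 13.882065773010254), 32.47119140625) 68
[[0.6126, -0.0643], [0.6479, -0.0854], [0.6348, -0.1067], [0.5995, -0.0856], [0.6237, -0.0855]]
plunger ((238.0, 185.0), (20.0, 16.0), 90.0) 229
[[0.592, 0.126], [0.5928, 0.0843], [0.5402, 0.0821], [0.5394, 0.1237], [0.566, 0.104]]
```

Request:
servo_tool --targets '[{"dz": 4, "spin": -0.12, "grip": 0}, {"dz": 8, "spin": -0.24, "grip": 0}, {"dz": 10, "dx": 2, "dy": -2, "spin": -0.36, "grip": 0}, {"dz": 10, "dx": 4.5, "dy": -5, "spin": -0.48, "grip": 0}, {"dz": 10, "dx": 7, "dy": -8, "spin": -0.6, "grip": 0}, {"dz": 10, "dx": 9.5, "dy": -11, "spin": -0.72, "grip": 0}, {"dz": 10, "dx": 12, "dy": -14, "spin": -0.84, "grip": 0}, {"dz": 10, "dx": 14.5, "dy": -17, "spin": -0.96, "grip": 0}, {"dz": 10, "dx": 17, "dy": -20, "spin": -1.08, "grip": 0}, {"dz": 10, "dx": 19.5, "dy": -23, "spin": -1.2, "grip": 0}]' --squeeze 30

```text
validation failed for argument at $.ta...
```

Request:
servo_tool --targets '[{"dx": 0, "dy": 0, "dz": 4, "spin": -0.12, "grip": 0}, {"dx": 0, "dy": 0, "dz": 8, "spin": -0.24, "grip": 0}, {"dx": 2, "dy": -2, "dz": 10, "spin": -0.36, "grip": 0}, {"dx": 4.5, "dy": -5, "dz": 10, "spin": -0.48, "grip": 0}, {"dx": 7, "dy": -8, "dz": 10, "spin": -0.6, "grip": 0}, {"dx": 9.5, "dy": -11, "dz": 10, "spin": -0.72, "grip": 0}, {"dx": 12, "dy": -14, "dz": 10, "spin": -0.84, "grip": 0}, {"dx": 14.5, "dy": -17, "dz": 10, "spin": -0.96, "grip": 0}, {"dx": 17, "dy": -20, "dz": 10, "spin": -1.08, "grip": 0}, {"dx": 19.5, "dy": -23, "dz": 10, "spin": -1.2, "grip": 0}]' --squeeze 30

```text
time_s: 1.63
tcp_pos: [0.364, 0.422, 0.327]
eef_rot: [-180.0, 0.0, -83.5]
contact_force: [0.5, 1.8, 0.0]
gripper_width: 0.0266
```

Request:
servo_tool --targets '[{"dx": 1.5, "dy": -3.8, "dz": 0, "spin": -0.11, "grip": 0}, {"dx": 3, "dy": -7.6, "dz": 0, "spin": -0.22, "grip": 0}, {"dx": 4.5, "dy": -11.4, "dz": 0, "spin": -0.33, "grip": 0}, {"dx": 6, "dy": -15.2, "dz": 0, "spin": -0.44, "grip": 0}, {"dx": 7.5, "dy": -19, "dz": 0, "spin": -0.556, "grip": 0}, {"dx": 9, "dy": -22.8, "dz": 0, "spin": -0.556, "grip": 0}, {"dx": 10.5, "dy": -26.6, "dz": 0, "spin": -0.556, "grip": 0}, {"dx": 11, "dy": -30.6, "dz": 0, "spin": -0.556, "grip": 0}, {"dx": 11.5, "dy": -34.6, "dz": 0, "spin": -0.556, "grip": 0}, {"dx": 12, "dy": -38.6, "dz": 0, "spin": -0.556, "grip": 0}]'

```text
time_s: 2.47
tcp_pos: [0.483, 0.0357, 0.3269]
eef_rot: [-180.0, 0.0, -115.0]
contact_force: [1.8, 0.4, -0.3]
gripper_width: 0.0003
```

Request:
servo_tool --targets '[{"dx": 1, "dy": -4, "dz": 0, "spin": 0, "grip": 0}, {"dx": 2, "dy": -8, "dz": 0, "spin": 0, "grip": 0}, {"dx": 3.2, "dy": -12.4, "dz": 0, "spin": 0, "grip": 0}, {"dx": 3.2, "dy": -12.4, "dz": -3, "spin": 0, "grip": 0}, {"dx": 3.2, "dy": -12.4, "dz": -6, "spin": 0, "grip": 0}, {"dx": 3.2, "dy": -12.4, "dz": -9, "spin": 0, "grip": 0}, {"dx": 3.2, "dy": -12.4, "dz": -12, "spin": 0, "grip": 0}, {"dx": 3.2, "dy": -12.4, "dz": -15, "spin": 0, "grip": 0}, {"dx": 3.2, "dy": -12.4, "dz": -17, "spin": 0, "grip": 0}, {"dx": 3.2, "dy": -12.4, "dz": -17, "spin": 0, "grip": 0}]'

```text
time_s: 3.3
tcp_pos: [0.5123, -0.0866, 0.1524]
eef_rot: [179.6, -0.2, -115.1]
contact_force: [-0.2, 0.6, -0.2]
gripper_width: 0.0001
```

```bash
python3 - <<'E'
from h import *
s=r.get_state();print(s["tcp_pos"],s["eef_rot"],s["gripper_width"])
w=r.capture("wrist");a=r.capture("scene");t=r.capture("top")
A=cv2.resize(a[140:260,260:420],None,fx=2.5,fy=2.5,interpolation=cv2.INTER_CUBIC)
B=cv2.resize(t[140:260,240:400],None,fx=2.5,fy=2.5,interpolation=cv2.INTER_CUBIC)
W=cv2.resize(w,(480,300))
o=np.zeros((600,800,3),np.uint8);o[:300,:400]=A;o[:300,400:]=B;o[300:,:480]=W
cv2.imwrite("pics/p1.png",o)
E
```

```text
[ 0.51232609 -0.08656781  0.15244884] [ 179.63894856   -0.18944518 -115.09315388] 0.00014207772643594216
```

View pics/p1.png

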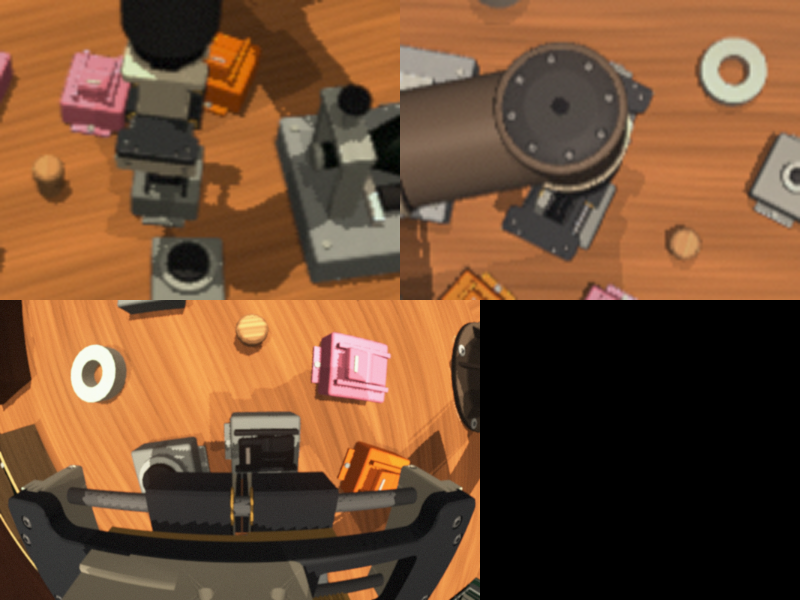

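Request:
servo_tool --targets '[{"dx": 0, "dy": 0, "dz": -2, "spin": 0, "grip": 0}, {"dx": 0, "dy": 0, "dz": -4, "spin": 0, "grip": 0}, {"dx": 0, "dy": 0, "dz": -6, "spin": 0, "grip": 0}, {"dx": 0, "dy": 0, "dz": -7.5, "spin": 0, "grip": 0}, {"dx": 0, "dy": 0, "dz": -8, "spin": 0, "grip": 0}, {"dx": 0, "dy": 0, "dz": -8.4, "spin": 0, "grip": 0}, {"dx": 0, "dy": 0, "dz": -8.8, "spin": 0, "grip": 0}, {"dx": 0, "dy": 0, "dz": -9.1, "spin": 0, "grip": 0}, {"dx": 0, "dy": 0, "dz": -9.4, "spin": 0, "grip": 0}, {"dx": 0, "dy": 0, "dz": -9.4, "spin": 0, "grip": 0}]'

```text
time_s: 4.28
tcp_pos: [0.5163, -0.0862, 0.0632]
eef_rot: [-179.9, 0.1, -115.0]
contact_force: [1.9, 0.2, 2.1]
gripper_width: 0.0007
```

Request:
servo_tool --targets '[{"dx": 0, "dy": 0, "dz": -0.1, "spin": 0, "grip": 0}, {"dx": 0, "dy": 0, "dz": -0.2, "spin": 0, "grip": 0}, {"dx": 0, "dy": 0, "dz": -0.3, "spin": 0, "grip": 0}, {"dx": 0, "dy": 0, "dz": -0.4, "spin": 0, "grip": 0}, {"dx": 0, "dy": 0, "dz": -0.5, "spin": 0, "grip": 0}, {"dx": 0, "dy": 0, "dz": -0.5, "spin": 0, "grip": 0}, {"dx": 0, "dy": 0, "dz": -0.5, "spin": 0, "grip": 0}, {"dx": 0, "dy": 0, "dz": -0.5, "spin": 0, "grip": 0}, {"dx": 0, "dy": 0, "dz": -0.5, "spin": 0, "grip": 0}, {"dx": 0, "dy": 0, "dz": -0.5, "spin": 0, "grip": 0}]'

```text
time_s: 5.12
tcp_pos: [0.516, -0.0863, 0.0592]
eef_rot: [-179.9, 0.0, -115.0]
contact_force: [-0.5, 1.2, 17.6]
gripper_width: 0.0005
```

Request:
servo_tool --targets '[{"dx": 0, "dy": 0, "dz": 4, "spin": 0, "grip": 0}, {"dx": 0, "dy": 0, "dz": 8, "spin": 0, "grip": 0}, {"dx": 0, "dy": 0, "dz": 12, "spin": 0, "grip": 0}, {"dx": 0, "dy": 0, "dz": 16, "spin": 0, "grip": 0}, {"dx": 0, "dy": 0, "dz": 20, "spin": 0, "grip": 0}, {"dx": 0, "dy": 0, "dz": 24, "spin": 0, "grip": 0}, {"dx": 1, "dy": 4, "dz": 24, "spin": 0, "grip": 0}, {"dx": 2, "dy": 8, "dz": 24, "spin": 0, "grip": 0}, {"dx": 3, "dy": 12, "dz": 24, "spin": 0, "grip": 0}, {"dx": 4, "dy": 15, "dz": 24, "spin": 0, "grip": 0}]'

```text
time_s: 5.95
tcp_pos: [0.5541, 0.0658, 0.297]
eef_rot: [179.9, -0.0, -115.1]
contact_force: [0.5, -1.1, -0.2]
gripper_width: 0.0005
```

```bash
python3 - <<'E'
from h import *
s=r.get_state();print(s["tcp_pos"],s["contact_force"])
w=r.capture("wrist");a=r.capture("scene");t=r.capture("top")
A=cv2.resize(a[140:260,260:420],None,fx=2.5,fy=2.5,interpolation=cv2.INTER_CUBIC)
B=cv2.resize(t[140:260,200:360],None,fx=2.5,fy=2.5,interpolation=cv2.INTER_CUBIC)
W=cv2.resize(w,(480,300))
o=np.zeros((600,800,3),np.uint8);o[:300,:400]=A;o[:300,400:]=B;o[300:,:480]=W
o[300:,480:]=cv2.resize(a[190:240,305:358],(320,300),interpolation=cv2.INTER_CUBIC)
cv2.imwrite("pics/p2.png",o)
E
```

```text
[0.55409323 0.06584416 0.29699159] [ 0.48889943 -1.08922155 -0.16527325]
```

View pics/p2.png

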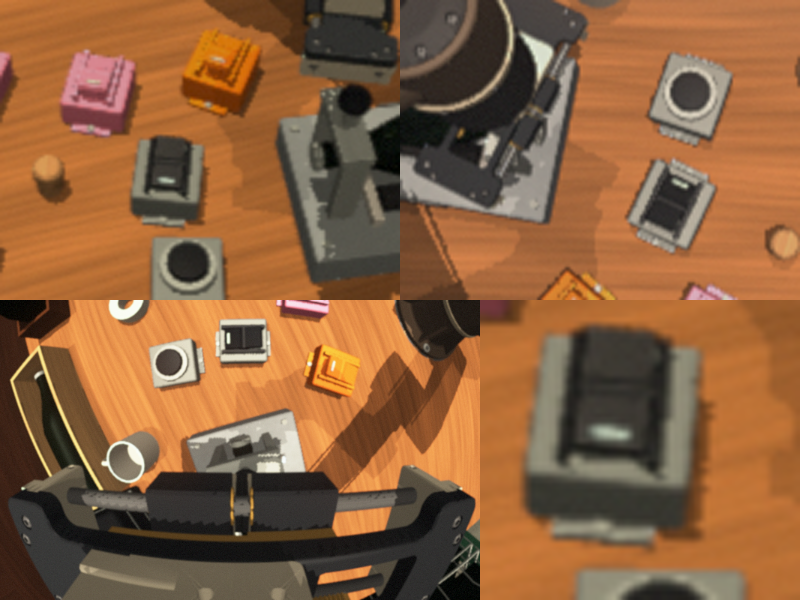

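Request:
servo_tool --targets '[{"dx": 1.4, "dy": 3.4, "dz": 0, "spin": 0, "grip": 0}, {"dx": 1.4, "dy": 3.4, "dz": -2, "spin": 0, "grip": 0}, {"dx": 1.4, "dy": 3.4, "dz": -4, "spin": 0, "grip": 0}, {"dx": 1.4, "dy": 3.4, "dz": -6, "spin": 0, "grip": 0}, {"dx": 1.4, "dy": 3.4, "dz": -7, "spin": 0, "grip": 0}, {"dx": 1.4, "dy": 3.4, "dz": -7.6, "spin": 0, "grip": 0}, {"dx": 1.4, "dy": 3.4, "dz": -8.2, "spin": 0, "grip": 0}, {"dx": 1.4, "dy": 3.4, "dz": -8.8, "spin": 0, "grip": 0}, {"dx": 1.4, "dy": 3.4, "dz": -9.3, "spin": 0, "grip": 0}, {"dx": 1.4, "dy": 3.4, "dz": -9.3, "spin": 0, "grip": 0}]'

```text
time_s: 6.93
tcp_pos: [0.5691, 0.0971, 0.2049]
eef_rot: [-180.0, -0.0, -115.1]
contact_force: [-0.7, -0.4, 0.6]
gripper_width: 0.0005
```

Request:
servo_tool --targets '[{"dx": 0, "dy": 0, "dz": -0.1, "spin": 0, "grip": 0}, {"dx": 0, "dy": 0, "dz": -0.2, "spin": 0, "grip": 0}, {"dx": 0, "dy": 0, "dz": -0.3, "spin": 0, "grip": 0}, {"dx": 0, "dy": 0, "dz": -0.4, "spin": 0, "grip": 0}, {"dx": 0, "dy": 0, "dz": -0.4, "spin": 0, "grip": 0}, {"dx": 0, "dy": 0, "dz": -0.4, "spin": 0, "grip": 0}, {"dx": 0, "dy": 0, "dz": -0.4, "spin": 0, "grip": 0}, {"dx": 0, "dy": 0, "dz": -0.4, "spin": 0, "grip": 0}, {"dx": 0, "dy": 0, "dz": -0.4, "spin": 0, "grip": 0}, {"dx": 0, "dy": 0, "dz": -0.4, "spin": 0, "grip": 0}]'

```text
time_s: 7.77
tcp_pos: [0.5697, 0.0974, 0.2031]
eef_rot: [-179.9, 0.1, -115.0]
contact_force: [-6.7, -1.0, 15.6]
gripper_width: 0.0002
```

Request:
servo_tool --targets '[{"dx": 0, "dy": 0, "dz": 3, "spin": 0, "grip": 0}, {"dx": 0, "dy": 0, "dz": 7, "spin": 0, "grip": 0}, {"dx": 0, "dy": 0, "dz": 9, "spin": 0, "grip": 0}, {"dx": 1, "dy": -3.8, "dz": 9, "spin": 0, "grip": 0}, {"dx": 2, "dy": -7.6, "dz": 9, "spin": 0, "grip": 0}, {"dx": 3, "dy": -11.4, "dz": 9, "spin": 0, "grip": 0}, {"dx": 4, "dy": -15.2, "dz": 9, "spin": 0, "grip": 0}, {"dx": 5, "dy": -19, "dz": 9, "spin": 0, "grip": 0}, {"dx": 5, "dy": -19, "dz": 6, "spin": 0, "grip": 0}, {"dx": 5, "dy": -19, "dz": 6, "spin": 0, "grip": 0}]'

```text
time_s: 8.6
tcp_pos: [0.6174, -0.0941, 0.2557]
eef_rot: [179.7, -0.1, -115.3]
contact_force: [-1.0, 0.8, -3.1]
gripper_width: 0.0004
```

```bash
python3 - <<'E'
from h import *
s=r.get_state();print(s["tcp_pos"],s["contact_force"])
w=r.capture("wrist");a=r.capture("scene");t=r.capture("top")
cv2.imwrite("pics/a3.png",a);cv2.imwrite("pics/t3.png",t)
for c in ("scene","top"):
    for n in ("plunger_top","lying_bottle"):
        for d in r.cut_out(n,c)[:2]:
            ys,xs=np.nonzero(d["mask"]);print(n,c,round(d["p"],2),xs.mean().round(1),ys.mean().round(1))
for z in (.225,.203): print(z,[proj(c,(.569,.0975,z)).round(1).tolist() for c in("scene","top")])
A=cv2.resize(a[140:260,280:440],None,fx=2.5,fy=2.5,interpolation=cv2.INTER_CUBIC)
B=cv2.resize(t[140:260,200:360],None,fx=2.5,fy=2.5,interpolation=cv2.INTER_CUBIC)
cv2.imwrite("pics/p3.png",np.hstack([A,B]))
E
```

```text
[ 0.61744451 -0.09408464  0.25566377] [-1.03275117  0.79730625 -3.14117079]
plunger_top scene 0.6 399.5 184.6
plunger_top scene 0.26 431.1 219.1
lying_bottle scene 0.79 449.6 194.3
plunger_top top 0.61 241.3 186.2
plunger_top top 0.21 307.7 220.9
lying_bottle top 0.91 178.3 179.8
lying_bottle top 0.45 318.2 179.5
0.225 [[401.1, 179.3], [240.5, 183.9]]
0.203 [[399.7, 184.4], [242.0, 185.1]]
```

View pics/p3.png

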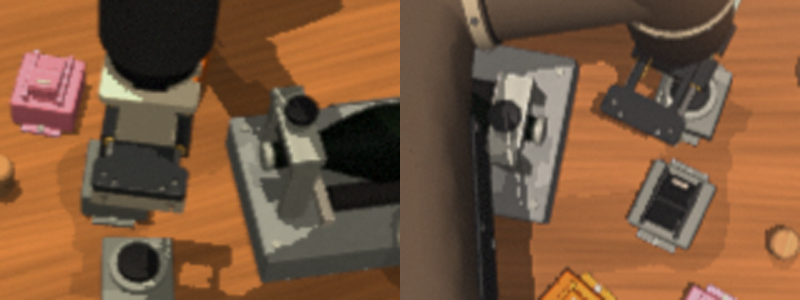

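Request:
servo_tool --targets '[{"dx": 0, "dy": 0, "dz": -3, "spin": 0, "grip": 0}, {"dx": 0, "dy": 0, "dz": -6, "spin": 0, "grip": 0}, {"dx": 0, "dy": 0, "dz": -9, "spin": 0, "grip": 0}, {"dx": 0, "dy": 0, "dz": -12, "spin": 0, "grip": 0}, {"dx": 0, "dy": 0, "dz": -15, "spin": 0, "grip": 0}, {"dx": 0, "dy": 0, "dz": -17, "spin": 0, "grip": 0}, {"dx": 0, "dy": 0, "dz": -18, "spin": 0, "grip": 0}, {"dx": 0, "dy": 0, "dz": -18.5, "spin": 0, "grip": 0}, {"dx": 0, "dy": 0, "dz": -18.5, "spin": 0, "grip": 0}, {"dx": 0, "dy": 0, "dz": -18.5, "spin": 0, "grip": 0}]'

```text
time_s: 9.78
tcp_pos: [0.6202, -0.092, 0.077]
eef_rot: [-179.9, 0.0, -115.0]
contact_force: [-0.0, 0.2, 0.6]
gripper_width: 0.0005
```

Request:
servo_tool --targets '[{"dx": 0, "dy": 0, "dz": -0.4, "spin": 0, "grip": 0}, {"dx": 0, "dy": 0, "dz": -0.8, "spin": 0, "grip": 0}, {"dx": 0, "dy": 0, "dz": -1.1, "spin": 0, "grip": 0}, {"dx": 0, "dy": 0, "dz": -1.3, "spin": 0, "grip": 0}, {"dx": 0, "dy": 0, "dz": -1.5, "spin": 0, "grip": 0}, {"dx": 0, "dy": 0, "dz": -1.7, "spin": 0, "grip": 0}, {"dx": 0, "dy": 0, "dz": -1.7, "spin": 0, "grip": 0}, {"dx": 0, "dy": 0, "dz": -1.7, "spin": 0, "grip": 0}, {"dx": 0, "dy": 0, "dz": -1.7, "spin": 0, "grip": 0}, {"dx": 0, "dy": 0, "dz": -1.7, "spin": 0, "grip": 0}]'

```text
time_s: 10.62
tcp_pos: [0.6202, -0.0922, 0.0611]
eef_rot: [-179.9, 0.1, -115.0]
contact_force: [-4.7, 3.3, 17.9]
gripper_width: 0.0001
```

Request:
servo_tool --targets '[{"dx": 0, "dy": 0, "dz": 2, "spin": 0, "grip": 0}, {"dx": 0, "dy": 0, "dz": 5, "spin": 0, "grip": 0}, {"dx": 0, "dy": 0, "dz": 9, "spin": 0, "grip": 0}, {"dx": 0, "dy": 0, "dz": 13, "spin": 0, "grip": 0}, {"dx": 0, "dy": 0, "dz": 17, "spin": 0, "grip": 0}, {"dx": 0, "dy": 0, "dz": 21, "spin": 0, "grip": 0}, {"dx": 0, "dy": -4, "dz": 21, "spin": 0, "grip": 0}, {"dx": 0, "dy": -8, "dz": 21, "spin": 0, "grip": 0}, {"dx": 0, "dy": -12, "dz": 21, "spin": 0, "grip": 0}, {"dx": 0, "dy": -14, "dz": 21, "spin": 0, "grip": 0}]'

```text
time_s: 11.45
tcp_pos: [0.6183, -0.2355, 0.2683]
eef_rot: [180.0, -0.0, -115.1]
contact_force: [0.2, 0.4, -0.2]
gripper_width: 0.0004
```

Request:
servo_tool --targets '[{"dx": 0, "dy": 0, "dz": 0, "spin": 0, "grip": 0}, {"dx": 0, "dy": 0, "dz": 0, "spin": 0, "grip": 0}, {"dx": 0, "dy": 0, "dz": 0, "spin": 0, "grip": 0}, {"dx": 0, "dy": 0, "dz": 0, "spin": 0, "grip": 0}, {"dx": 0, "dy": 0, "dz": 0, "spin": 0, "grip": 0}, {"dx": 0, "dy": 0, "dz": 0, "spin": 0, "grip": 0}, {"dx": 0, "dy": 0, "dz": 0, "spin": 0, "grip": 0}, {"dx": 0, "dy": 0, "dz": 0, "spin": 0, "grip": 0}, {"dx": 0, "dy": 0, "dz": 0, "spin": 0, "grip": 0}, {"dx": 0, "dy": 0, "dz": 0, "spin": 0, "grip": 0}]'

```text
time_s: 12.28
tcp_pos: [0.6192, -0.2321, 0.2686]
eef_rot: [-180.0, 0.0, -115.0]
contact_force: [-0.0, -0.3, 0.7]
gripper_width: 0.0001
```

```bash
python3 - <<'E'
from h import *
s=r.get_state();print(s["tcp_pos"],s["contact_force"])
a=r.capture("scene");t=r.capture("top")
for c in ("scene","top"):
    for n in ("plunger_top","start_top"):
        for d in r.cut_out(n,c)[:1]:
            ys,xs=np.nonzero(d["mask"]);print(n,c,round(d["p"],2),xs.mean().round(1),ys.mean().round(1))
A=cv2.resize(a[140:260,280:440],None,fx=2.5,fy=2.5,interpolation=cv2.INTER_CUBIC)
B=cv2.resize(t[140:260,200:360],None,fx=2.5,fy=2.5,interpolation=cv2.INTER_CUBIC)
cv2.imwrite("pics/p4.png",np.hstack([A,B]))
E
```

```text
[ 0.61922481 -0.23211716  0.26859771] [-0.04538491 -0.26885228  0.65358247]
plunger_top scene 0.74 400.1 183.9
start_top scene 0.75 334.8 244.7
plunger_top top 0.51 316.3 178.9
start_top top 0.75 315.7 176.2
```

View pics/p4.png

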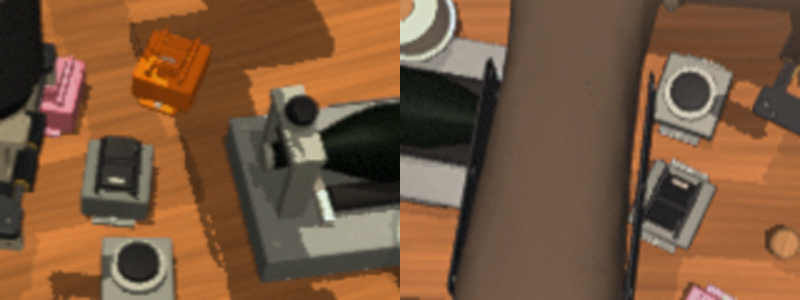

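The rocker is tipped over, at about (120,165) in the left crop. The plunger cap is low, about (302,110), and the start button is out again, about (137,262). The arm is clear of everything.

```bash
python3 -c "
from plant import r
print(r.close_job())"
```

```text
the job is handed in; nothing more can be done
None
```

I pressed the three controls in order with the closed fingers and handed the job in at about 12 s of the 59 s allowed; no verdict is reported.

| Step | Fingertip height at the stop | Force at the stop |
|---|---|---|
| Grey power rocker tipped over | 59 mm | about 18 N |
| Neck clamp plunger pushed down | 203 mm | about 16 N |
| Start button pressed in, then released | 61 mm | about 18 N |

- **Last pictures:** the rocker is tipped over. The plunger cap is where a fully lowered one should show: scene row 184 to 185, against 184.4 predicted for down and 179.3 for raised. The start button is back at its original image position.
- **Untouched items:** I did not go near the counter button, the orange and pink look-alikes or the bystanders. I compared no before-and-after positions for the bottle or bystanders, but nothing looked moved in the crops I viewed. The arm was clear of everything at the end, with force under 1 N.
- **Disagreements:** the two cameras differed by about 6 mm in x on the plunger, so I aimed at the average. In the last top picture the arm hid the plunger and the network reported the start button in its place, so the final plunger check rests on the scene camera.

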